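# Push a socket set through the sprung flap of the returns cabinet

## Task

The steel socket-set box on the returns cabinet's front tray has to go in: take the wooden push bar by its upright grip and push the box with it through the sprung flap until the box rests firmly against the sprung buffer pad at the back, without ramming it. Then draw the bar out so that the flap shuts behind the box, and lay the bar flat on the bench; leave the other tools where they are.

Things in the scene. Friction and masses are not known exactly. Their poses are not given: they have to be found in the camera images.
- set_box: closed dark steel socket-set box lying on the tray, end on to the flap: a plain block 120 mm long (its x), 58 mm wide (y), 34 mm high (z), 0.35 to 0.65 kg; origin at the centre of its underside. It may lie a few mm off the tray's centre line and slightly askew; the guides straighten it as it is pushed
- push_bar: wooden push bar lying on the bench: flat bar 30 mm wide, 28 mm high, with an upright square grip 30 x 30 mm (sides along its x and y) rising to 84 mm above the bar's underside, 0.16 kg. Origin under the grip's axis, in the plane of the underside; +x points to the pushing tip, 180 mm away; the bar ends 25 mm behind the origin; z up
- bar_tip (a point): middle of the push bar's flat pushing end: 180 mm from the grip's axis along the bar, 14 mm above its underside
- cabinet: grey sheet-steel returns cabinet, fixed. Origin on the bench under the middle of the sill (the mouth, where the shut flap's lower edge hangs); +x points into the cabinet (push direction), z up. A level, smooth floor 30 mm above the bench runs without a step from the tray's front end (x = -200 mm) through the mouth to the back of the bay (x = 298 mm)
- tray (a point): point on that floor, on its centre line, at cabinet x = -100 mm (axes as the cabinet). Bright steel, 74 mm wide. Guides 14 mm high, 74 mm apart, stand on both sides from cabinet x = -60 to 0 mm and flare outwards from -60 to -87 mm; nearer the front the tray is open at its sides
- roof_edge (a point): middle of the front edge of the bay's roof, on its top: cabinet x = 18 mm, 96 mm above the floor; roof underside 92 mm above the floor. The bay is 74 mm wide inside, its cheeks begin at cabinet x = 12 mm. Hand and grip of the bar stay outside; only the flat bar goes in
- flap (a joint): angle of the aluminium swing flap: 0 shut, grows as it swings in and up, 1.65 at most. 68 mm wide, on a sprung rod 80 mm above the floor at cabinet x = 17 mm; shut, it slopes 12 degrees to its lower edge at x = 1 mm, 6 mm above the floor. A spring always shuts it, 1 to 3 N at its lower edge. It lies on the box (about 1.1 rad) till the box's near end is about 78 mm inside the sill, then drops onto the bar with a jolt
- stop_rail: fixed rail hidden under the roof, origin on the floor at cabinet x = 100 mm. A block with a sprung rubber buffer pad (5 N/mm, gives 8 mm) is clamped on it at an unknown place: the box's near end is 84 to 112 mm inside the sill when its far end first touches the pad. Find it by feel: sliding the box costs 1 to 7 N, the pad adds to that. Over 16 N on the pad is ramming
- bit_box: bystander: short dark steel box, 80 x 66 x 28 mm, origin at the centre of its underside
- socket_a: bystander: deep impact socket standing upright, 34 mm diameter, 78 mm high, origin at the centre of its foot
- socket_b: bystander: deep impact socket standing upright, 28 mm diameter, 64 mm high, origin at the centre of its foot
- spanner: bystander: steel spanner 190 mm long lying flat along its x
Things that resemble listed ones, but are neither listed nor needed, are in the scene too. Of the things shaped like the push_bar, the wooden one is meant. What is shaped like the set_box but turquoise is not meant.

How it is judged:
On the way:
1. the push bar pushes the box in under the open flap (value of joint flap above 0.7 rad and x of set_box in the frame of cabinet above 0.02 m and z of set_box in the frame of cabinet below 0.036 m and contact force between push_bar and set_box above 0.3 N), for 0.1 s.
At the end, for the whole second after the job is handed in: the box lies flat and still in the bay, its far end against the buffer pad (over 0.2 N), its origin over 140 mm inside the sill; the flap is shut behind it (under 0.06 rad); the push bar lies flat and still on the bench (underside under 10 mm up, within 0.1 rad of level) (contact force between set_box and stop_rail above 0.2 N and x of set_box in the frame of cabinet above 0.14 m and z of set_box in the frame of cabinet below 0.035 m and value of joint flap below 0.06 rad and linear speed of set_box below 0.01 m/s and height (world z) of push_bar below 0.01 m and angle between push_bar's own z axis and vertical below 0.1 rad and linear speed of push_bar below 0.02 m/s); the robot touches nothing.
It fails at once if the buffer is rammed (over 16 N) (contact force between set_box and stop_rail above 16 N).
It fails at once if a bystander tool is moved by more than 30 mm (distance of any of bit_box, socket_a, socket_b, spanner from where it was at the start of the episode above 0.03 m).
It also fails if it takes over 72 s, if anything falls off the work surface, if the arm or the gripper's body presses on something with over 40 N, if the wrist force passes 120 N, or if a joint passes its speed limit or range.

## Robot

A 6-joint arm with a two-finger parallel gripper is mounted at the origin on the work surface. World frame = base frame: x ahead of the robot, y to its left, z up, the work surface at z = 0. Lengths are in m, angles in rad, forces in N, time in s.
With the tool pointing down it reaches from about 0.425 to 1.125 m from the base axis. Payload 14.9 kg.
Tool frame: the origin (TCP) lies on the centre line of the jaws, within the pads' length; the fingertips stand 17 mm ahead of it and the grasp point (between the pads) lies 2 mm behind it; z points along the fingers, y is the direction in which the jaws open and shut (so a half turn about z gives the same grasp; the last joint's range is limited). The gripper opens to 91 mm and grips with 3 to 60 N. Pads are 32 mm wide; open, the fingers measure 118 mm over their backs; the gripper's body (76 mm by 178 mm) begins 60 mm behind the grasp point.
Start: joints at [1.166, 0.379, 1.734, -0, 1.028, -0.033], TCP at [0.254, 0.652, 0.231] pointing down, gripper open.
Joint ranges: [-2.77, 2.77], [-0.74, 2.19], [0, 2.66], [-1.06, 4.2], [0.31, 2.87], [-3.08, 3.08]. Speed limits (rad/s): [1.89, 1.89, 2.39, 3.14, 3.14, 3.14].

## Interface

Orientations are given as a unit quaternion [x, y, z, w].
In Python, from rig import readout, optics, bot gives the robot as it stands. The module is installed in compiled form; this text tells all that it offers.
- The arm moves only by the tool drive_tool, never from a script. Its argument "commands" is a list of rows, each a list of 5 numbers: the shift along the tool's x, y, z in cm, then the turn about the tool's z in degrees, then the opening, from 0 (shut) to 1 (fully open). A call has 1 to 5 rows; each row is the pose to reach, as a shift and turn from the pose commanded when the call began, along the tool's axes at that moment; what a row does not reach only later rows make up. A row lasts 1/10 s, in which the tool goes at most 50 mm and 8.59 degrees, less where a joint would pass 70% of its speed; a pose out of reach is approached as far as the arm can. A call with a gripper value outside its range is refused whole. The fingers move at their own pace and stop on an object; the grip force is fixed at half the most. Time passes only in rows, so rows that repeat a pose let the fingers close. It gives the time, the measured TCP pose, the force and the opening at its end, in the units of the state.
- readout.state(): the state, without advancing time (a new reading comes with each control period).
- optics.snapshot(name): name is "scene" or "top"; returns a dict with "frame" (384x512x3 uint8, red, green, blue), "fx", "fy", "cx", "cy" (pixels), "R" (3x3) and "t" (3): a world point X has camera coordinates R X + t. Camera axes: x right, y down, z forward; pixel columns grow to the right and rows downward; lengths in m; the calibration is good to about 2 mm. A picture is of the moment at which its call begins. There is no depth.
- bot.sign_off(): hands the job in, once; it reports no verdict.
The state is a dict: "time": time; "joint_positions": joint angles; "qd": joint speeds; "joint_efforts": joint torques, N m; "position": TCP position; "ee_rot": TCP orientation; "wrist_force": force on the tool from outside, world axes, zero at the start; "moment": the same for the moment, N m; "width": finger opening in m.
Only numpy, scipy, OpenCV 4.12 (cv2) and the standard library are available. Lean on these libraries where they do the work, as an engineer would, in place of code of your own. Each camera call takes 0.05 s, during which the arm holds its last target.

## Working session

There is one attempt and no reset: what is moved stays moved. The work goes in short steps, Python scripts to look and compute and a tool call to move; the robot and the scene stay as the last step left them, time stands still between calls to the robot, and variables do not carry over. Pictures are saved under pics/ and viewed, and the job is handed in when it is done.

Besides the shell and the picture viewer there is one more tool, called after "Emit:" by a JSON object that holds its "op" and its "data". drive_tool: Moves the arm, as the interface text tells. Its arguments: {"type":"object","properties":{"commands":{"type":"array"}},"required":["commands"]}

```bash
mkdir -p pics; ls; python3 - <<'E'
from rig import readout, optics, bot
import cv2, pickle
print(readout.state())
d={}
for n in("scene","top"):
    s=optics.snapshot(n); d[n]=s
    cv2.imwrite(f"pics/{n}0.png",cv2.resize(s["frame"][:,:,::-1],None,fx=1.5,fy=1.5,interpolation=cv2.INTER_CUBIC))
    print(n,s["fx"],s["fy"],s["cx"],s["cy"],s["R"],s["t"])
pickle.dump(d,open("s0.pkl","wb"))
E
```

```text
pics
{'time': 0.0, 'joint_positions': array([ 1.16570729e+00,  3.79387608e-01,  1.73476983e+00,  3.02527733e-05,
        1.02850900e+00, -3.33122994e-02]), 'qd': array([ 0.00010014, -0.00020091, -0.00053811,  0.00022979,  0.00043639,
        0.00149325]), 'joint_efforts': array([-4.42900200e-03, -7.63693857e+01, -4.34373772e+01,  6.48626382e-02,
        4.22317407e-02, -1.31415704e-04]), 'position': array([0.25415012, 0.65183253, 0.23030832]), 'ee_rot': array([ 1.84827325e-01,  9.82770864e-01, -5.21228332e-04, -1.29388925e-04]), 'wrist_force': array([-0.18474181, -0.41053234, -0.36438876]), 'moment': array([ 0.01182257, -0.01121372, -0.04409925]), 'width': 0.0913024813653795}
scene 434.69848911094095 434.69848911094095 256.6888498843029 196.19486256396613 [[-0.00661109  0.99992364 -0.0104411 ]
 [ 0.76395684 -0.00168682 -0.64526514]
 [-0.64523348 -0.01224246 -0.76388735]] [ 0.00794583 -0.34616105  1.37772838]
top 379.3548013222064 379.3548013222064 257.24301717117936 181.5884509055889 [[ 0.01310536 -0.99973462 -0.01894579]
 [-0.98852397 -0.01010202 -0.15072592]
 [ 0.15049453  0.02070369 -0.98839403]] [0.01681489 0.53226692 1.14103669]
```

View pics/scene0.png

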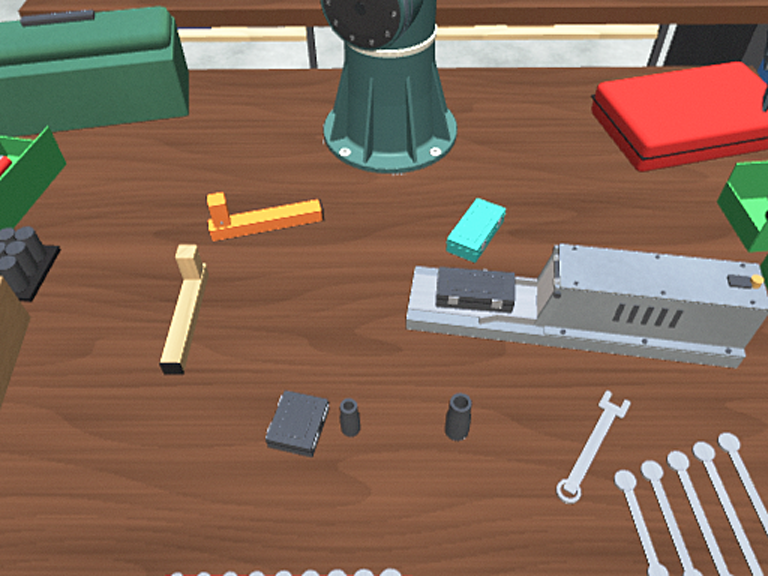

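View pics/top0.png

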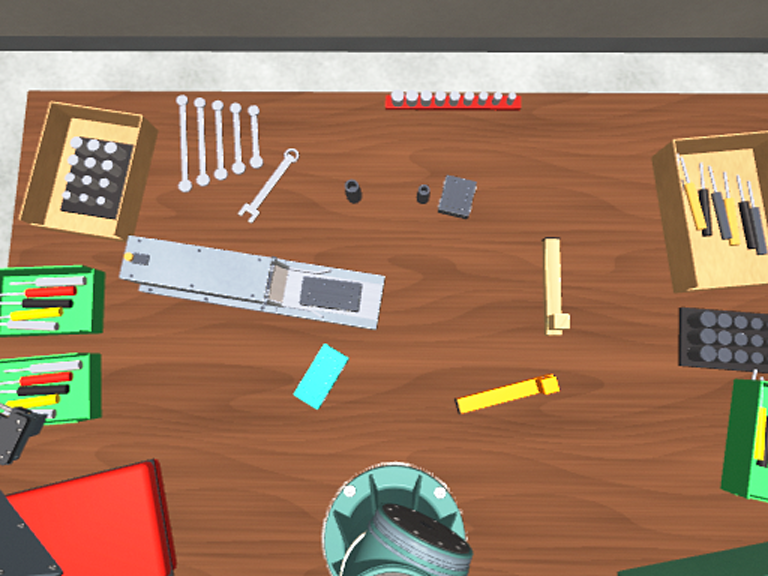

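The scene view shows the wooden bar with its grip at about (187,262) and its black tip at (172,367). The cabinet mouth is at about (545,290), with the dark set box at (475,290). The orange bar and the turquoise box are decoys. In the top view the bar's grip is at (560,322) and its tip at (552,240). Next I'll crop in for precise corners.

```bash
cat > h.py <<'E'
import numpy as np, cv2, pickle
def ray(s,u,v):
    R=np.array(s["R"]);t=np.array(s["t"])
    d=R.T@np.array([(u-s["cx"])/s["fx"],(v-s["cy"])/s["fy"],1.]); return -R.T@t,d
def onz(s,u,v,z):
    o,d=ray(s,u,v); return o+d*(z-o[2])/d[2]
def proj(s,X):
    c=np.array(s["R"])@np.array(X)+np.array(s["t"]); return s["fx"]*c[0]/c[2]+s["cx"],s["fy"]*c[1]/c[2]+s["cy"]
def crop(s,u0,v0,u1,v1,k,name):
    im=cv2.resize(s["frame"][v0:v1,u0:u1,::-1],None,fx=k,fy=k,interpolation=cv2.INTER_CUBIC); cv2.imwrite(name,im)
E
python3 - <<'E'
from h import *
d=pickle.load(open("s0.pkl","rb"))
crop(d["top"],75,150,260,225,4,"pics/c1.png")
crop(d["top"],350,150,390,230,7,"pics/c2.png")
crop(d["scene"],265,155,512,250,3,"pics/c3.png")
s=d["top"]
hsv=cv2.cvtColor(s["frame"],cv2.COLOR_RGB2HSV)
print(hsv[180,367],hsv[215,374],hsv[161,368],hsv[200,400])
print(d["scene"]["frame"][175,125],hsv.shape)
E
```

```text
[ 24  80 252] [ 26  68 254] [ 25  72 254] [ 11 148 150]
[205 166 116] (384, 512, 3)
```

View pics/c1.png

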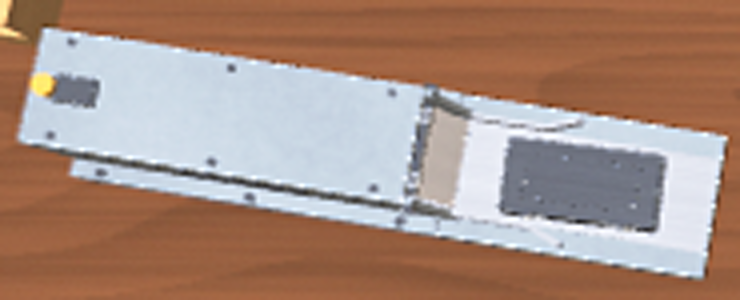

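View pics/c2.png

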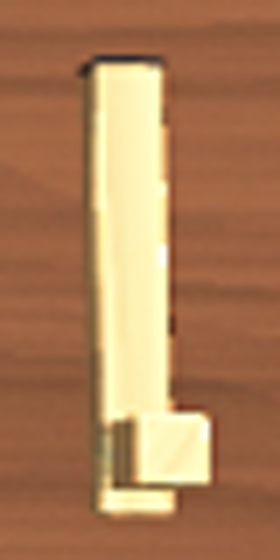

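View pics/c3.png

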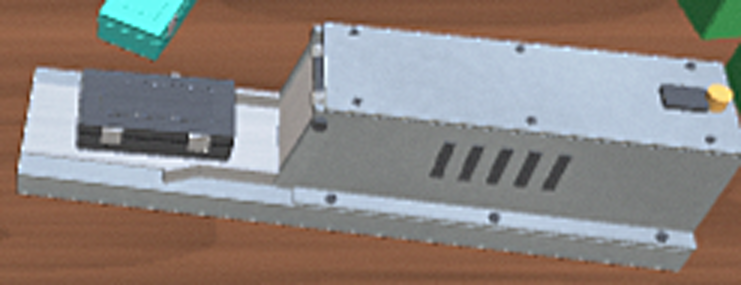

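```bash
python3 - <<'E'
from h import *
d=pickle.load(open("s0.pkl","rb"))
def pt(n,x,y,k,u0,v0,z): return onz(d[n],(x+.5)/k-.5+u0,(y+.5)/k-.5+v0,z)
T=lambda x,y,z: pt("top",x,y,4,75,150,z)
B=lambda x,y,z: pt("top",x,y,7,350,150,z)
S=lambda x,y,z: pt("scene",x,y,3,265,155,z)
np.set_printoptions(precision=4,suppress=True)
f=[T(727,136,.03),T(703,278,.03)]; print("tray front",*f,np.linalg.norm(f[0]-f[1]))
print("scene trayfront", S(36,68,.03),S(20,172,.03))
fr=[T(42,28,.126),T(18,142,.126)]; nr=[T(425,90,.126),T(402,205,.126)]
print("roof far",*fr,"near",*nr)
print("scene roof", S(722,62,.126),S(740,153,.126),S(325,23,.126),S(318,112,.126))
bx=[T(507,135,.064),T(668,153,.064),T(659,232,.064),T(498,213,.064)]
print("box",*bx,np.mean(bx,0),np.linalg.norm(bx[0]-bx[1]),np.linalg.norm(bx[2]-bx[1]))
for a,b in((bx[0],bx[1]),(bx[3],bx[2]),(fr[0],nr[0]),(fr[1],nr[1])):
    e=a-b; print("ang",np.degrees(np.arctan2(e[1],e[0])))
e=f[0]-f[1]; print("ang front perp",np.degrees(np.arctan2(e[1],e[0]))+90)
g=[B(135,413,.084),B(209,413,.084),B(211,484,.084),B(137,486,.084)]
print("grip",*g,np.mean(g,0))
t=[B(92,63,.028),B(163,63,.028)];r=[B(99,513,.028),B(176,512,.028)]
print("tip",*t,np.mean(t,0),"rear",*r,np.mean(r,0))
E
```

```text
tray front [0.5271 0.0259 0.03  ] [0.4158 0.043  0.03  ] 0.11260925323055762
scene trayfront [0.4169 0.045  0.03  ] [0.5268 0.03   0.03  ]
roof far [0.5881 0.5286 0.126 ] [0.5033 0.5392 0.126 ] near [0.5446 0.2438 0.126 ] [0.4605 0.2567 0.126 ]
scene roof [0.501 0.541 0.126] [0.5863 0.5226 0.126 ] [0.46  0.259 0.126] [0.5484 0.2395 0.126 ]
box [0.5212 0.1934 0.064 ] [0.5086 0.0699 0.064 ] [0.4483 0.0755 0.064 ] [0.4613 0.1981 0.064 ] [0.4848 0.1342 0.064 ] 0.12412123531839085 0.06056941097568015
ang 84.18012762795547
ang 83.93724525809465
ang 81.31068848659883
ang 81.38112227386014
ang front perp 81.27073416832745
grip [ 0.4483 -0.3082  0.084 ] [ 0.4486 -0.3392  0.084 ] [ 0.4188 -0.339   0.084 ] [ 0.4176 -0.3081  0.084 ] [ 0.4333 -0.3237  0.084 ]
tip [ 0.6109 -0.3091  0.028 ] [ 0.6112 -0.341   0.028 ] [ 0.6111 -0.3251  0.028 ] rear [ 0.4087 -0.3064  0.028 ] [ 0.4096 -0.3401  0.028 ] [ 0.4091 -0.3233  0.028 ]
```

```bash
cat > go.py <<'E'
# usage: go.py x y z yaw(deg of tool y axis) ... prints shift in tool axes from current measured pose
import sys,numpy as np
from rig import readout
from scipy.spatial.transform import Rotation as Ro
s=readout.state(); R=Ro.from_quat(s["ee_rot"]).as_matrix(); p=np.array(s["position"])
yaw=np.degrees(np.arctan2(R[1,1],R[0,1]))
np.set_printoptions(precision=4,suppress=True)
print("t",round(s["time"],2),"p",p,"yaw",round(yaw,2),"tilt",R[:,2],"F",s["wrist_force"],"w",round(s["width"],4))
a=[float(v) for v in sys.argv[1:]]
for i in range(0,len(a),4):
    d=R.T@(np.array(a[i:i+3])-p)*100
    print("shift cm",d.round(2),"turn",round(-((a[i+3]-yaw+180)%360-180),2))
E
python3 go.py 0.5 0.4 0.25 68.7 0.58 0.05 0.25 40 0.4333 -0.3237 0.2 -0.5
```

```text
t 0.1 p [0.2542 0.6519 0.2304] yaw 68.7 tilt [-0.0004 -0.0009 -1.    ] F [0.4362 0.3855 1.022 ] w 0.0913
shift cm [-32.05 -14.54  -1.95] turn -0.0
shift cm [-52.22 -44.24  -1.92] turn 28.7
shift cm [-52.13 -84.38   3.12] turn 69.2
```

Emit:
{"op": "drive_tool", "data": {"commands": [[-4,-1.8,0,0,1],[-8,-3.6,-1,0,1],[-12,-5.4,-2,0,1],[-16,-7.2,-2,0,1],[-20,-9,-2,0,1]]}}

```text
time: 0.6
position: [0.4089, 0.4943, 0.2511]
ee_rot: [0.185, 0.983, 0.0, 0.0]
wrist_force: [0.1, 0.0, 0.2]
width: 0.0911
```

Emit:
{"op": "drive_tool", "data": {"commands": [[-4,-1.8,0,0,1],[-8,-3.6,0,0,1],[-12,-5.5,0,0,1],[-14,-9.5,0,5,1],[-16,-13.5,0,10,1]]}}

```text
time: 1.1
position: [0.5083, 0.31, 0.2504]
ee_rot: [0.272, 0.962, -0.0, -0.0]
wrist_force: [0.9, 0.6, 0.7]
width: 0.0915
```

```bash
python3 go.py 0.58 0.05 0.25 40 0.4333 -0.3237 0.2 -0.5
```

```text
t 1.1 p [0.5083 0.31   0.2504] yaw 58.49 tilt [-0.0006 -0.0004 -1.    ] F [0.8876 0.6471 0.7421] w 0.0915
shift cm [-19.7  -18.42   0.05] turn 18.49
shift cm [-26.73 -57.94   5.07] turn 58.99
```

Emit:
{"op": "drive_tool", "data": {"commands": [[-3.5,-3.3,0,6,1],[-7,-6.6,0,12,1],[-10.5,-10,0,18,1],[-14,-13.3,0,24,1],[-17.5,-16.6,0,30,1]]}}

```text
time: 1.6
position: [0.5713, 0.077, 0.2509]
ee_rot: [0.512, 0.859, -0.0, -0.0]
wrist_force: [-0.1, 0.7, 0.0]
width: 0.0914
```

```bash
python3 go.py 0.4333 -0.3237 0.16 -0.5
```

```text
t 1.6 p [0.5713 0.077  0.2509] yaw 28.45 tilt [-0.0001 -0.     -1.    ] F [-0.0551  0.7357  0.0479] w 0.0914
shift cm [-28.66 -31.22   9.09] turn 28.95
```

Emit:
{"op": "drive_tool", "data": {"commands": [[-2.9,-3.1,0,6,1],[-5.8,-6.2,0,12,1],[-8.7,-9.3,0,18,1],[-11.6,-12.4,0,24,1],[-14.5,-15.5,0,29,1]]}}

```text
time: 2.1
position: [0.504, -0.124, 0.2508]
ee_rot: [0.71, 0.704, -0.0, -0.0]
wrist_force: [1.5, -0.9, 0.5]
width: 0.0914
```

```bash
python3 go.py 0.4333 -0.3237 0.16 -0.5
```

```text
t 2.1 p [ 0.504  -0.124   0.2508] yaw -0.54 tilt [-0.0002  0.0001 -1.    ] F [ 1.4712 -0.9253  0.5377] w 0.0914
shift cm [-20.03  -6.88   9.08] turn -0.04
```

Emit:
{"op": "drive_tool", "data": {"commands": [[-4,-1.4,0,0,1],[-8,-2.8,2,0,1],[-12,-4.2,4,0,1],[-16,-5.5,6.5,0,1],[-20,-6.9,9,0,1]]}}

```text
time: 2.6
position: [0.434, -0.3238, 0.1601]
ee_rot: [0.709, 0.705, 0.0, 0.0]
wrist_force: [0.6, -0.9, -0.2]
width: 0.091
```

Emit:
{"op": "drive_tool", "data": {"commands": [[0,0,0,0,1]]}}

```text
time: 2.7
position: [0.4322, -0.3246, 0.1579]
ee_rot: [0.71, 0.704, -0.0, -0.002]
wrist_force: [0.2, 0.9, 0.2]
width: 0.0914
```

```bash
python3 go.py 0.4333 -0.3237 0.052 -0.5; python3 - <<'E'
from rig import optics
from h import *
s=optics.snapshot("scene"); crop(s,80,120,240,260,5,"pics/a1.png")
s=optics.snapshot("top"); crop(s,330,130,430,260,4,"pics/a2.png")
E
```

```text
t 2.7 p [ 0.4322 -0.3246  0.1579] yaw -0.5 tilt [-0.0033  0.0022 -1.    ] F [0.2214 0.8897 0.2306] w 0.0914
shift cm [ 0.07  0.15 10.59] turn 0.0
```

View pics/a1.png

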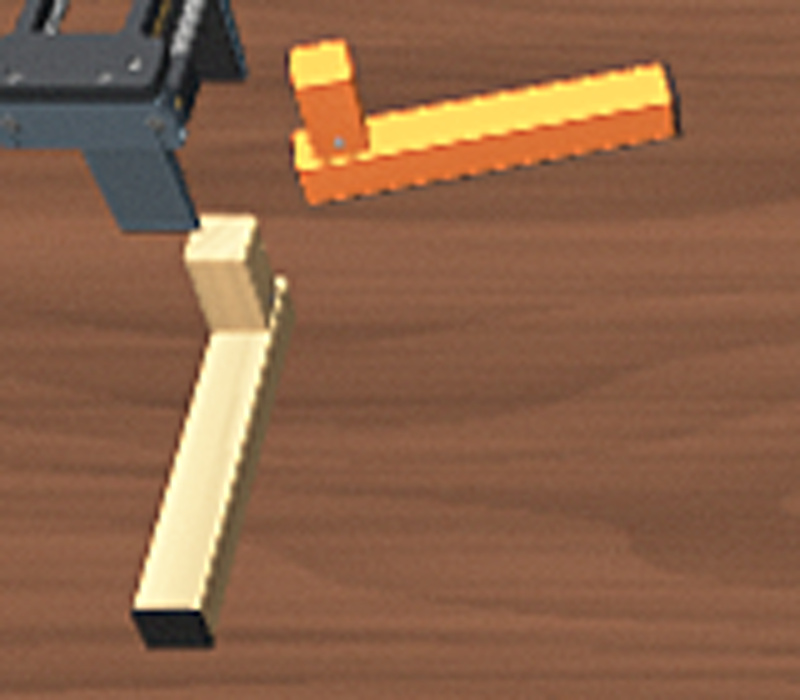

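View pics/a2.png

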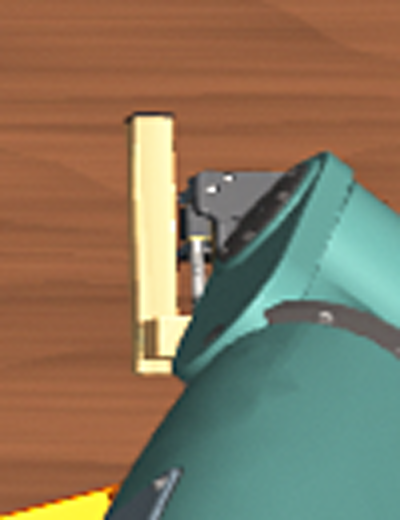

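The scene view shows the gripper above and behind the grip, with the grip top at about (222,238) in the crop. Before going down I'll check the grip's lateral position in this second view.

```bash
python3 - <<'E'
from h import *
d=pickle.load(open("s0.pkl","rb"))
S=lambda x,y,z: onz(d["scene"],(x+.5)/5-.5+80,(y+.5)/5-.5+120,z)
g=[S(202,215,.084),S(257,213,.084),S(250,260,.084),S(187,262,.084)]
print(*g,np.mean(g,0)); print(S(135,611,.028),S(207,612,.028))
E
```

```text
[ 0.41726846 -0.33400484  0.084     ] [ 0.41601412 -0.3076217   0.084     ] [ 0.44720268 -0.30490023  0.084     ] [ 0.44840637 -0.33458051  0.084     ] [ 0.43222291 -0.32027682  0.084     ]
[ 0.60889703 -0.33773592  0.028     ] [ 0.60944754 -0.30544264  0.028     ]
```

Emit:
{"op": "drive_tool", "data": {"commands": [[0.1,0.1,3,0,1],[0.2,0.1,6,0,1],[0.2,0.1,8.5,0,1],[0.2,0.1,10,0,1],[0.2,0.1,10.7,0,1]]}}

```text
time: 3.3
position: [0.4361, -0.3194, 0.0534]
ee_rot: [0.709, 0.706, -0.0, -0.0]
wrist_force: [0.0, 0.8, -0.3]
width: 0.0913
```

Emit:
{"op": "drive_tool", "data": {"commands": [[0,0,0,0,1],[0,0,0,0,0.6],[0,0,0,0,0],[0,0,0,0,0],[0,0,0,0,0]]}}

```text
time: 3.8
position: [0.4361, -0.3205, 0.0545]
ee_rot: [0.709, 0.705, 0.0, 0.0]
wrist_force: [-0.9, -0.4, -0.8]
width: 0.0619
```

```bash
python3 go.py 0.4333 -0.3222 0.052 -0.5
```

```text
t 3.8 p [ 0.4361 -0.3205  0.0545] yaw -0.31 tilt [ 0.0007 -0.0005 -1.    ] F [-0.8885 -0.3896 -0.7963] w 0.0619
shift cm [-0.17 -0.28  0.25] turn 0.19
```

Emit:
{"op": "drive_tool", "data": {"commands": [[-0.1,-0.2,0.2,0,0],[-0.1,-0.2,0.2,0,0],[-0.1,-0.2,0.2,0,0],[-0.1,-0.2,0.2,0,0],[-0.1,-0.2,0.2,0,0]]}}

```text
time: 4.3
position: [0.4338, -0.3212, 0.0519]
ee_rot: [0.709, 0.705, -0.0, -0.0]
wrist_force: [0.5, 0.0, -1.2]
width: 0.03
```

Emit:
{"op": "drive_tool", "data": {"commands": [[0,0,0,0,0],[0,0,0,0,0],[0,0,0,0,0]]}}

```text
time: 4.6
position: [0.4338, -0.3212, 0.0519]
ee_rot: [0.709, 0.705, -0.0, -0.0]
wrist_force: [-0.5, -0.0, -1.0]
width: 0.0299
```

```bash
python3 go.py 0.4333 -0.3222 0.052 -0.5
```

```text
t 4.6 p [ 0.4338 -0.3212  0.0519] yaw -0.3 tilt [-0.0001  0.0001 -1.    ] F [-0.5191 -0.0465 -0.9917] w 0.0299
shift cm [-0.1  -0.05 -0.01] turn 0.2
```

Emit:
{"op": "drive_tool", "data": {"commands": [[0,0,-1,0,0],[0,0,-3,0,0],[0,0,-5,0,0],[0,0,-7,0,0],[0,0,-9,0,0]]}}

```text
time: 5.1
position: [0.4338, -0.3212, 0.1434]
ee_rot: [0.709, 0.705, 0.0, 0.0]
wrist_force: [0.5, -0.2, -1.7]
width: 0.0298
```

```bash
python3 go.py 0.4459 -0.1328 0.14 81.4
```

```text
t 5.1 p [ 0.4338 -0.3212  0.1434] yaw -0.3 tilt [ 0.0002 -0.0002 -1.    ] F [ 0.5375 -0.1637 -1.6525] w 0.0298
shift cm [18.84  1.11  0.34] turn -81.7
```

Emit:
{"op": "drive_tool", "data": {"commands": [[1.8,0.1,0,-8,0],[3.6,0.2,0,-16,0],[5.4,0.3,0,-24,0],[7.2,0.4,0,-32,0],[9,0.5,0,-40,0]]}}

```text
time: 5.6
position: [0.4393, -0.2306, 0.1426]
ee_rot: [0.422, 0.906, -0.0, 0.0]
wrist_force: [0.4, 0.2, -1.2]
width: 0.0299
```

```bash
python3 go.py 0.4459 -0.1328 0.14 81.4
```

```text
t 5.6 p [ 0.4393 -0.2306  0.1426] yaw 40.03 tilt [ 0.0004 -0.0003 -1.    ] F [ 0.3764  0.2276 -1.1716] w 0.0299
shift cm [7.06 6.79 0.26] turn -41.37
```

Emit:
{"op": "drive_tool", "data": {"commands": [[1.4,1.3,0.1,-8.3,0],[2.8,2.7,0.1,-16.6,0],[4.2,4.1,0.2,-24.8,0],[5.6,5.4,0.3,-33.1,0],[7,6.8,0.3,-41.4,0]]}}

```text
time: 6.1
position: [0.4469, -0.1332, 0.1395]
ee_rot: [0.075, 0.997, -0.0, 0.0]
wrist_force: [-0.6, 0.0, -1.2]
width: 0.0296
```

Emit:
{"op": "drive_tool", "data": {"commands": [[0,0,0,0,0]]}}

```text
time: 6.2
position: [0.4469, -0.1325, 0.1394]
ee_rot: [0.075, 0.997, 0.0, 0.0]
wrist_force: [0.2, -0.7, -2.4]
width: 0.03
```

```bash
python3 go.py 0.4459 -0.1328 0.0859 81.4; python3 - <<'E'
from rig import optics
from h import *
d={n:optics.snapshot(n) for n in("scene","top")}; pickle.dump(d,open("s1.pkl","wb"))
crop(d["scene"],140,110,340,250,4,"pics/b1.png")
crop(d["top"],180,150,340,270,5,"pics/b2.png")
E
```

```text
t 6.2 p [ 0.4469 -0.1325  0.1394] yaw 81.4 tilt [ 0.0001  0.0001 -1.    ] F [ 0.1595 -0.6967 -2.4276] w 0.03
shift cm [ 0.09 -0.04  5.35] turn 0.0
```

View pics/b1.png

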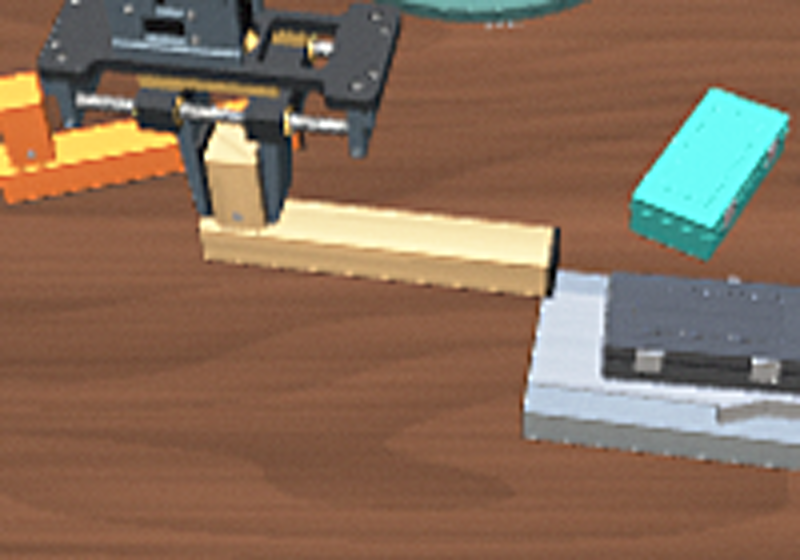

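View pics/b2.png

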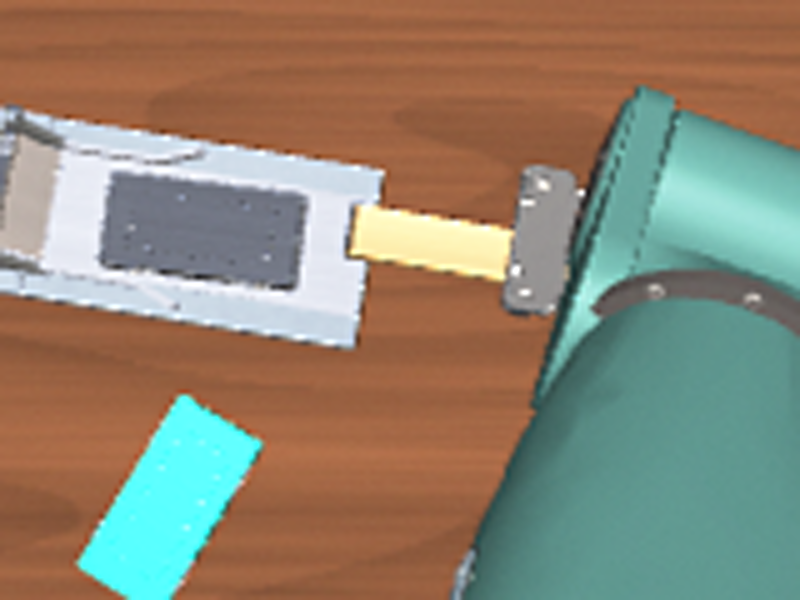

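```bash
python3 - <<'E'
from h import *
d=pickle.load(open("s1.pkl","rb")); np.set_printoptions(precision=4,suppress=True)
T=lambda x,y,z: onz(d["top"],(x+.5)/5-.5+180,(y+.5)/5-.5+150,z)
S=lambda x,y,z: onz(d["scene"],(x+.5)/4-.5+140,(y+.5)/4-.5+110,z)
z=.1155
print("tip top",T(358,205,z),T(351,256,z)); print("edges at hand",T(514,229,z),T(507,279,z))
print("scene tip",S(553,228,z),S(551,263,z),"bottom",S(547,296,z-.028)); print("rear near bottom", S(207,261,z-.028),S(203,228,z))
def ln(s,u,v):
    return ray(s,u,v)
def tri(a,b):
    o1,d1=a;o2,d2=b;A=np.stack([d1,-d2],1);k=np.linalg.lstsq(A,o2-o1,rcond=None)[0];p,q=o1+k[0]*d1,o2+k[1]*d2
    return (p+q)/2,np.linalg.norm(p-q)
top=lambda x,y:ray(d["top"],(x+.5)/5-.5+180,(y+.5)/5-.5+150)
sc=lambda x,y:ray(d["scene"],(x+.5)/4-.5+140,(y+.5)/4-.5+110)
print(tri(top(358,205),sc(551,263)),tri(top(351,256),sc(553,228)))
c=np.array([np.cos(np.radians(81.4)),np.sin(np.radians(81.4))]);print("expect tip",np.array([.4469,-.1325])+.18*c)
print("tray front",T(384,171,.03),T(355,349,.03),S(555,268,.03),S(527,410,.03))
E
```

```text
tip top [0.494  0.0387 0.1155] [0.4642 0.0423 0.1155]
edges at hand [ 0.4809 -0.0519  0.1155] [ 0.4519 -0.048   0.1155]
scene tip [0.4626 0.0446 0.1155] [0.4898 0.0428 0.1155] bottom [0.4895 0.0412 0.0875]
rear near bottom [ 0.4615 -0.1565  0.0875] [ 0.4619 -0.1552  0.1155]
(array([0.4935, 0.0406, 0.1194]), np.float64(0.004087552705558736)) (array([0.464 , 0.0434, 0.117 ]), np.float64(0.0023209186152854107))
expect tip [0.4738 0.0455]
tray front [0.5266 0.0258 0.03  ] [0.415  0.0423 0.03  ] [0.4145 0.0493 0.03  ] [0.5272 0.0301 0.03  ]
```

Emit:
{"op": "drive_tool", "data": {"commands": [[0.3,0,1.5,0,0],[0.5,0,3,0,0],[0.5,0,4.2,0,0],[0.5,0,5,0,0],[0.5,0,5,0,0]]}}

```text
time: 6.8
position: [0.4416, -0.1334, 0.0881]
ee_rot: [0.078, 0.997, 0.0, -0.001]
wrist_force: [0.1, -0.5, -0.4]
width: 0.0299
```

```bash
python3 go.py 0.4459 -0.1328 0.0859 81.4; python3 - <<'E'
from rig import optics
from h import *
d={n:optics.snapshot(n) for n in("scene","top")}; pickle.dump(d,open("s2.pkl","wb"))
crop(d["scene"],140,110,340,250,4,"pics/d1.png")
crop(d["top"],180,150,340,270,5,"pics/d2.png")
E
```

```text
t 6.8 p [ 0.4416 -0.1334  0.0881] yaw 81.03 tilt [-0.0014  0.0005 -1.    ] F [ 0.1472 -0.4821 -0.3803] w 0.0299
shift cm [-0.41  0.12  0.22] turn -0.37
```

View pics/d1.png

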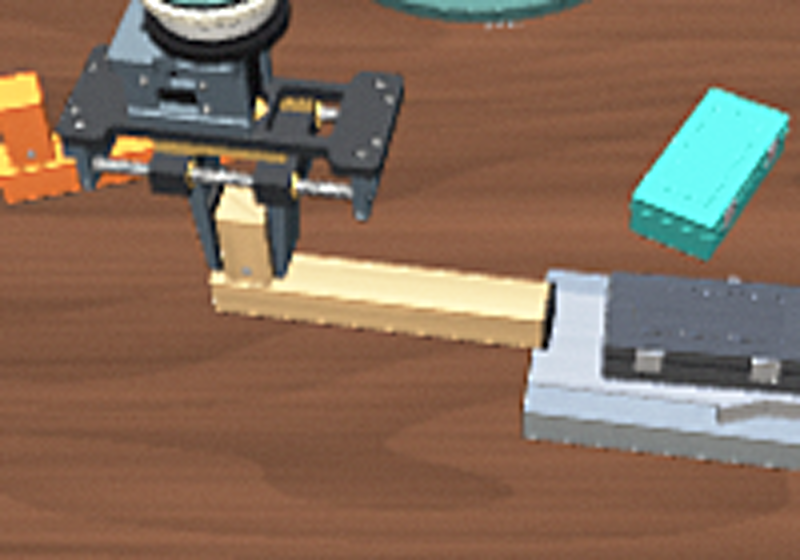

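View pics/d2.png

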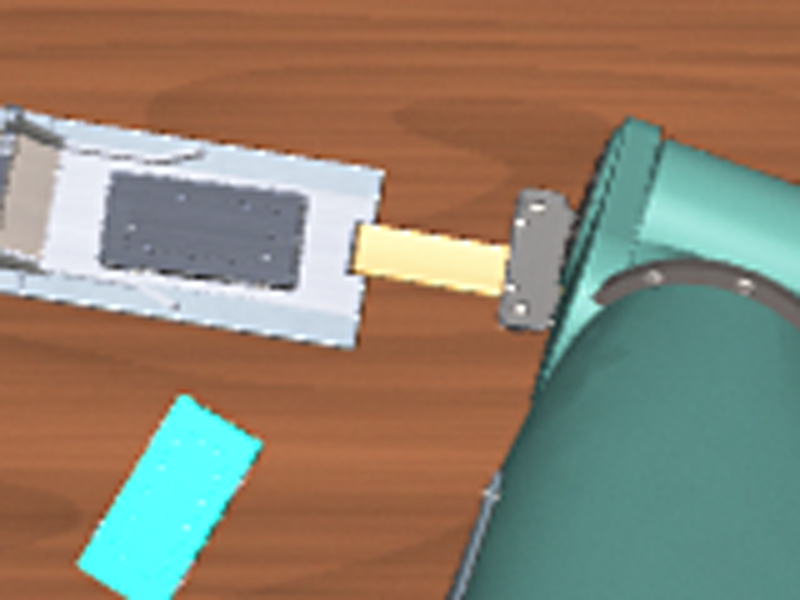

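```bash
python3 - <<'E'
from h import *
d=pickle.load(open("s2.pkl","rb")); np.set_printoptions(precision=4,suppress=True)
T=lambda x,y,z: onz(d["top"],(x+.5)/5-.5+180,(y+.5)/5-.5+150,z)
S=lambda x,y,z: onz(d["scene"],(x+.5)/4-.5+140,(y+.5)/4-.5+110,z)
z=.0643
t=(T(361,224,z)+T(355,273,z))/2; h=(T(507,246,z)+T(500,295,z))/2
f=(T(384,171,.03)+T(355,349,.03))/2
print(t,h,f, np.degrees(np.arctan2(*(t-h)[1::-1])))
c=np.array([np.cos(np.radians(81.4)),np.sin(np.radians(81.4))]);n=np.array([-c[1],c[0]])
b=(T(109,170,.064)+T(306,194,.064)+T(298,290,.064)+T(102,266,.064))/4
for q in(t,h,b): print("rel front: along",(q-f)[:2]@c,"lat",(q-f)[:2]@n)
print("scene tip", (S(552,283,z)+S(545,313,z))/2, "bot",S(542,346,z-.028))
E
```

```text
[0.474  0.0401 0.0643] [ 0.4616 -0.048   0.0643] [0.4708 0.034  0.03  ] 82.01119513294938
rel front: along 0.006500559096573849 lat -0.0022272681033421293
rel front: along -0.08250836940128028 lat -0.003176795065953508
rel front: along 0.1011346038611563 lat 0.0015843374487300322
scene tip [0.4702 0.0431 0.0643] bot [0.4836 0.0396 0.0363]
```

Emit:
{"op": "drive_tool", "data": {"commands": [[0.1,0.1,0.3,-0.4,0],[0.1,0.5,0.3,-0.4,0],[0.1,1,0.3,-0.4,0],[0.1,1.5,0.3,-0.4,0],[0.1,1.5,0.3,-0.4,0]]}}

```text
time: 7.4
position: [0.4435, -0.1176, 0.086]
ee_rot: [0.074, 0.997, 0.0, 0.0]
wrist_force: [-0.3, -0.7, -1.6]
width: 0.0297
```

```bash
cat > cab.py <<'E'
import numpy as np
from rig import readout
from scipy.spatial.transform import Rotation as Ro
s=readout.state();p=np.array(s["position"]);R=Ro.from_quat(s["ee_rot"]).as_matrix()
c=np.array([np.cos(np.radians(81.4)),np.sin(np.radians(81.4))]);n=np.array([-c[1],c[0]])
r=p[:2]-np.array([.5012,.2325])
F=s["wrist_force"][:2]
print("t",round(s["time"],2),"tip cabx mm",round((r@c+.18)*1e3,1),"grip lat",round(r@n*1e3,1),"underside",round((p[2]-.0519)*1e3,1),"yaw",round(np.degrees(np.arctan2(R[1,1],R[0,1])),2),"F along",round(F@c,2),"lat",round(F@n,2),"Fz",round(s["wrist_force"][2],2),"M",np.round(s["moment"],3),"w",round(s["width"],4))
E
python3 cab.py
```

```text
t 7.4 tip cabx mm -174.8 grip lat 4.7 underside 34.1 yaw 81.54 F along -0.77 lat 0.18 Fz -1.64 M [-0.077  0.018 -0.004] w 0.0297
```

Emit:
{"op": "drive_tool", "data": {"commands": [[0,0.6,0.1,0,0],[0,1.2,0.1,0,0],[0,1.8,0.1,0,0],[0,2.4,0.1,0,0],[0,3,0.1,0,0]]}}

```text
time: 7.9
position: [0.4478, -0.088, 0.0849]
ee_rot: [0.074, 0.997, -0.0, -0.0]
wrist_force: [-0.1, -1.1, -1.8]
width: 0.0301
```

```bash
python3 cab.py
```

```text
t 7.9 tip cabx mm -144.9 grip lat 4.8 underside 33.0 yaw 81.51 F along -1.12 lat -0.1 Fz -1.85 M [-0.436  0.053 -0.01 ] w 0.0301
```

Emit:
{"op": "drive_tool", "data": {"commands": [[0,0.8,0,0,0],[0,1.6,0,0,0],[0,2.4,0,0,0],[0,3.2,0,0,0],[0,4,0,0,0]]}}

```text
time: 8.4
position: [0.4538, -0.0484, 0.085]
ee_rot: [0.074, 0.997, -0.0, 0.0]
wrist_force: [-1.4, -3.5, -1.6]
width: 0.0303
```

```bash
python3 cab.py;  python3 - <<'E'
from rig import optics
from h import *
d={n:optics.snapshot(n) for n in("scene","top")}; pickle.dump(d,open("s3.pkl","wb"))
crop(d["scene"],200,110,400,250,4,"pics/e1.png")
crop(d["top"],150,150,310,270,5,"pics/e2.png")
E
```

```text
t 8.4 tip cabx mm -104.8 grip lat 4.9 underside 33.1 yaw 81.5 F along -3.71 lat 0.86 Fz -1.63 M [-0.964  0.15  -0.049] w 0.0303
```

View pics/e1.png

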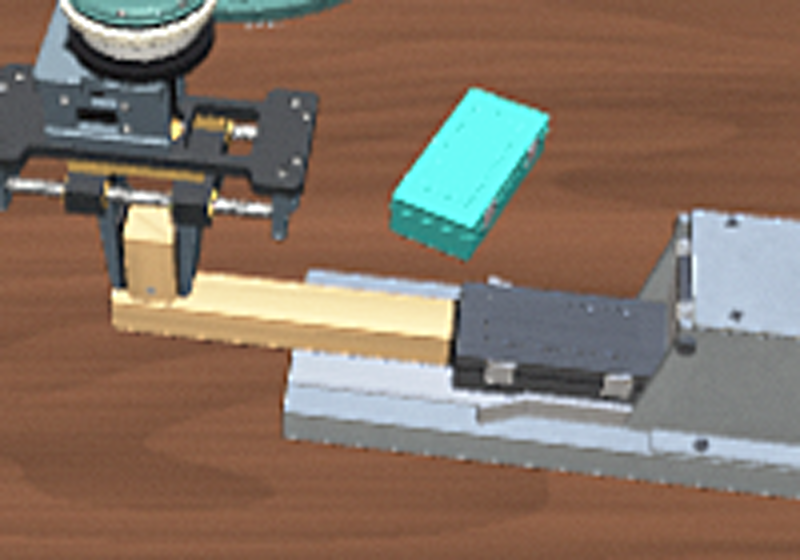

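View pics/e2.png

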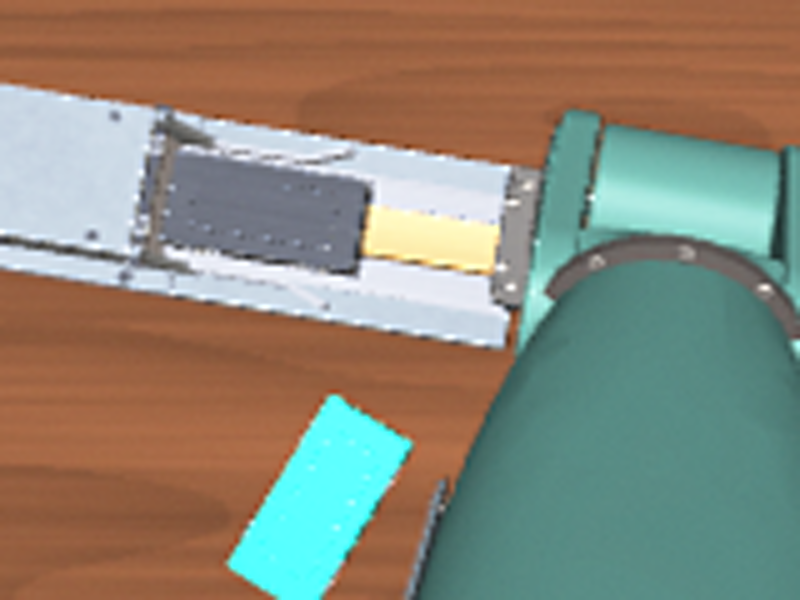

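The box has gone straight in and its far end is under the flap. The tip is at (365,230) in the top crop, centred on the box end, and the drag is about 3 N. I'll keep pushing.

Emit:
{"op": "drive_tool", "data": {"commands": [[0,0.8,0,0,0],[0,1.6,0,0,0],[0,2.4,0,0,0],[0,3.2,0,0,0],[0,4,0,0,0]]}}

```text
time: 9.0
position: [0.4597, -0.0094, 0.085]
ee_rot: [0.074, 0.997, -0.0, 0.0]
wrist_force: [-0.5, -5.3, -0.0]
width: 0.0302
```

```bash
python3 cab.py
```

```text
t 9.0 tip cabx mm -65.4 grip lat 4.8 underside 33.1 yaw 81.5 F along -5.34 lat -0.31 Fz -0.03 M [-1.012  0.135 -0.029] w 0.0302
```

Emit:
{"op": "drive_tool", "data": {"commands": [[0,0.8,0,0,0],[0,1.6,0,0,0],[0,2.4,0,0,0],[0,3.2,0,0,0],[0,4,0,0,0]]}}

```text
time: 9.5
position: [0.4656, 0.0305, 0.085]
ee_rot: [0.074, 0.997, -0.0, -0.0]
wrist_force: [-0.9, -5.0, -0.4]
width: 0.0298
```

```bash
python3 cab.py
```

```text
t 9.5 tip cabx mm -25.1 grip lat 5.0 underside 33.1 yaw 81.49 F along -5.11 lat 0.16 Fz -0.39 M [-0.724  0.102 -0.006] w 0.0298
```

Emit:
{"op": "drive_tool", "data": {"commands": [[0,0.8,0,0,0],[0,1.6,0,0,0],[0,2.4,0,0,0],[0,3.2,0,0,0],[0,4,0,0,0]]}}

```text
time: 10.0
position: [0.4715, 0.0704, 0.0849]
ee_rot: [0.074, 0.997, -0.0, -0.0]
wrist_force: [-0.1, -4.2, 0.8]
width: 0.0301
```

```bash
python3 cab.py;  python3 - <<'E'
from rig import optics
from h import *
d={n:optics.snapshot(n) for n in("scene","top")}
crop(d["scene"],220,110,420,250,4,"pics/f1.png")
crop(d["top"],130,150,290,270,5,"pics/f2.png")
E
```

```text
t 10.0 tip cabx mm 15.2 grip lat 5.1 underside 33.0 yaw 81.5 F along -4.15 lat -0.52 Fz 0.85 M [-0.708  0.07  -0.038] w 0.0301
```

View pics/f1.png

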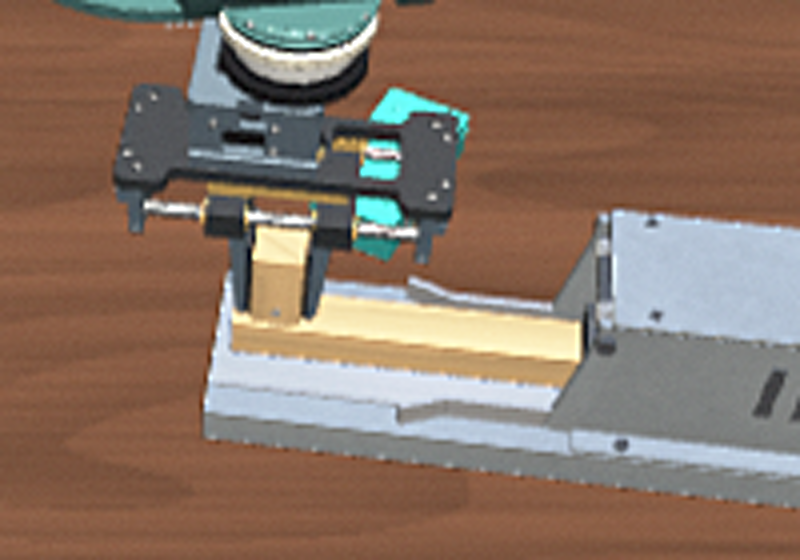

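View pics/f2.png

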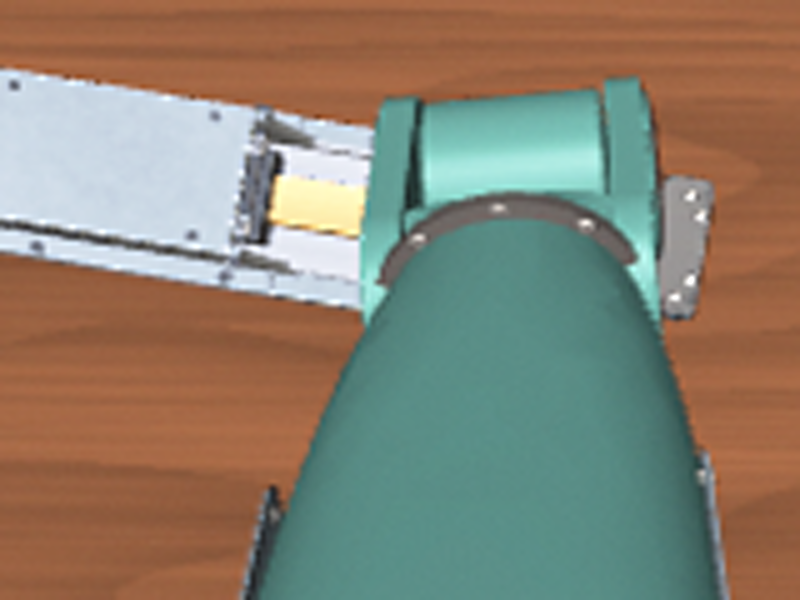

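The box is inside, with the bar following under the flap; the tip is at about (580,360) in the scene crop. I'll go slower from here.

Emit:
{"op": "drive_tool", "data": {"commands": [[0,0.8,0,0,0],[0,1.6,0,0,0],[0,2.4,0,0,0],[0,3.2,0,0,0],[0,3.9,0,0,0]]}}

```text
time: 10.6
position: [0.4772, 0.1089, 0.0849]
ee_rot: [0.074, 0.997, -0.0, -0.0]
wrist_force: [-0.1, -3.5, -1.0]
width: 0.0296
```

```bash
python3 cab.py
```

```text
t 10.6 tip cabx mm 54.2 grip lat 5.3 underside 33.0 yaw 81.51 F along -3.49 lat -0.4 Fz -0.98 M [-0.766  0.116 -0.007] w 0.0296
```

Emit:
{"op": "drive_tool", "data": {"commands": [[0,0.3,0,0,0],[0,0.6,0,0,0],[0,0.9,0,0,0],[0,1.2,0,0,0],[0,1.5,0,0,0]]}}

```text
time: 11.1
position: [0.4794, 0.1232, 0.0849]
ee_rot: [0.074, 0.997, -0.0, -0.0]
wrist_force: [-0.8, -4.2, -1.1]
width: 0.0302
```

```bash
python3 cab.py
```

```text
t 11.1 tip cabx mm 68.7 grip lat 5.2 underside 33.0 yaw 81.49 F along -4.32 lat 0.14 Fz -1.13 M [-0.907  0.155 -0.016] w 0.0302
```

Emit:
{"op": "drive_tool", "data": {"commands": [[0,0.15,0,0,0],[0,0.3,0,0,0],[0,0.45,0,0,0],[0,0.6,0,0,0],[0,0.75,0,0,0]]}}

```text
time: 11.6
position: [0.4805, 0.1306, 0.0849]
ee_rot: [0.074, 0.997, -0.0, -0.0]
wrist_force: [-1.1, -2.8, -2.6]
width: 0.0304
```

```bash
python3 cab.py
```

```text
t 11.6 tip cabx mm 76.1 grip lat 5.2 underside 33.0 yaw 81.49 F along -2.95 lat 0.7 Fz -2.57 M [-0.794  0.132 -0.058] w 0.0304
```

Emit:
{"op": "drive_tool", "data": {"commands": [[0,0.1,0,0,0],[0,0.2,0,0,0],[0,0.3,0,0,0]]}}

```text
time: 11.9
position: [0.4808, 0.1335, 0.0848]
ee_rot: [0.074, 0.997, -0.0, -0.0]
wrist_force: [-0.3, -2.5, -4.4]
width: 0.0298
```

```bash
python3 cab.py
```

```text
t 11.9 tip cabx mm 79.1 grip lat 5.3 underside 32.9 yaw 81.5 F along -2.47 lat -0.11 Fz -4.41 M [-1.054  0.176 -0.004] w 0.0298
```

Emit:
{"op": "drive_tool", "data": {"commands": [[0,0.1,0,0,0],[0,0.2,0,0,0],[0,0.2,0,0,0]]}}

```text
time: 12.2
position: [0.4813, 0.1356, 0.0849]
ee_rot: [0.074, 0.997, 0.0, 0.0]
wrist_force: [-1.0, -0.6, -5.5]
width: 0.0301
```

```bash
python3 cab.py
```

```text
t 12.2 tip cabx mm 81.2 grip lat 5.2 underside 33.0 yaw 81.5 F along -0.79 lat 0.93 Fz -5.52 M [-0.734  0.184 -0.005] w 0.0301
```

Emit:
{"op": "drive_tool", "data": {"commands": [[0,0.1,0,0,0],[0,0.2,0,0,0],[0,0.2,0,0,0]]}}

```text
time: 12.5
position: [0.4816, 0.1376, 0.0849]
ee_rot: [0.074, 0.997, 0.0, -0.0]
wrist_force: [-1.2, -0.5, -5.3]
width: 0.0299
```

```bash
python3 cab.py
```

```text
t 12.5 tip cabx mm 83.2 grip lat 5.2 underside 33.0 yaw 81.5 F along -0.67 lat 1.09 Fz -5.3 M [-0.923  0.189 -0.067] w 0.0299
```

The flap has dropped onto the bar at about 79 mm: Fz went to −5 N and the along-push force fell. I'll keep feeling forward in small steps.

Emit:
{"op": "drive_tool", "data": {"commands": [[0,0.1,0,0,0],[0,0.2,0,0,0],[0,0.2,0,0,0]]}}

```text
time: 12.8
position: [0.4819, 0.1396, 0.0849]
ee_rot: [0.074, 0.997, 0.0, 0.0]
wrist_force: [-0.3, -1.0, -6.7]
width: 0.0297
```

```bash
python3 cab.py
```

```text
t 12.8 tip cabx mm 85.2 grip lat 5.2 underside 33.0 yaw 81.5 F along -0.99 lat 0.18 Fz -6.67 M [-0.839  0.2    0.009] w 0.0297
```

Emit:
{"op": "drive_tool", "data": {"commands": [[0,0.1,0,0,0],[0,0.2,0,0,0],[0,0.2,0,0,0]]}}

```text
time: 13.1
position: [0.4822, 0.1415, 0.0849]
ee_rot: [0.074, 0.997, 0.0, 0.0]
wrist_force: [0.5, -0.2, -5.8]
width: 0.0301
```

```bash
python3 cab.py
```

```text
t 13.1 tip cabx mm 87.2 grip lat 5.2 underside 33.0 yaw 81.5 F along -0.14 lat -0.49 Fz -5.8 M [-0.872  0.181  0.055] w 0.0301
```

Emit:
{"op": "drive_tool", "data": {"commands": [[0,0.1,0,0,0],[0,0.2,0,0,0],[0,0.2,0,0,0]]}}

```text
time: 13.4
position: [0.4825, 0.1435, 0.0849]
ee_rot: [0.074, 0.997, 0.0, 0.0]
wrist_force: [-0.0, 0.0, -6.1]
width: 0.0301
```

```bash
python3 cab.py
```

```text
t 13.4 tip cabx mm 89.2 grip lat 5.2 underside 33.0 yaw 81.5 F along 0.03 lat 0.04 Fz -6.09 M [-0.817  0.18   0.031] w 0.0301
```

Emit:
{"op": "drive_tool", "data": {"commands": [[0,0.1,0,0,0],[0,0.2,0,0,0],[0,0.2,0,0,0]]}}

```text
time: 13.7
position: [0.4828, 0.1455, 0.0849]
ee_rot: [0.074, 0.997, 0.0, 0.0]
wrist_force: [-0.3, -0.3, -6.9]
width: 0.03
```

```bash
python3 cab.py
```

```text
t 13.7 tip cabx mm 91.2 grip lat 5.2 underside 33.0 yaw 81.5 F along -0.3 lat 0.26 Fz -6.86 M [-0.826  0.145  0.072] w 0.03
```

Emit:
{"op": "drive_tool", "data": {"commands": [[0,0.1,0,0,0],[0,0.2,0,0,0],[0,0.2,0,0,0]]}}

```text
time: 14.0
position: [0.4831, 0.1475, 0.0849]
ee_rot: [0.074, 0.997, 0.0, 0.0]
wrist_force: [0.4, 0.5, -5.5]
width: 0.0297
```

```bash
python3 cab.py
```

```text
t 14.0 tip cabx mm 93.2 grip lat 5.2 underside 33.0 yaw 81.5 F along 0.52 lat -0.35 Fz -5.53 M [-0.817  0.151  0.065] w 0.0297
```

Emit:
{"op": "drive_tool", "data": {"commands": [[0,0.1,0,0,0],[0,0.2,0,0,0],[0,0.2,0,0,0]]}}

```text
time: 14.3
position: [0.4833, 0.1491, 0.0849]
ee_rot: [0.074, 0.997, -0.0, -0.0]
wrist_force: [-1.5, -6.3, -3.2]
width: 0.03
```

```bash
python3 cab.py
```

```text
t 14.3 tip cabx mm 94.9 grip lat 5.3 underside 33.0 yaw 81.5 F along -6.5 lat 0.57 Fz -3.15 M [-1.535  0.277 -0.086] w 0.03
```

Emit:
{"op": "drive_tool", "data": {"commands": [[0,0.05,0,0,0],[0,0.05,0,0,0]]}}

```text
time: 14.5
position: [0.4833, 0.1494, 0.0849]
ee_rot: [0.074, 0.997, -0.0, -0.0]
wrist_force: [-1.7, -8.7, -2.3]
width: 0.0303
```

```bash
python3 cab.py;python3 cab.py
```

```text
t 14.5 tip cabx mm 95.1 grip lat 5.3 underside 33.0 yaw 81.5 F along -8.83 lat 0.36 Fz -2.28 M [-1.984  0.266 -0.024] w 0.0303
t 14.5 tip cabx mm 95.1 grip lat 5.3 underside 33.0 yaw 81.5 F along -8.83 lat 0.36 Fz -2.28 M [-1.984  0.266 -0.024] w 0.0303
```

Emit:
{"op": "drive_tool", "data": {"commands": [[0,0.05,0,0,0],[0,0.05,0,0,0]]}}

```text
time: 14.7
position: [0.4833, 0.1497, 0.085]
ee_rot: [0.074, 0.997, -0.0, -0.0]
wrist_force: [-1.5, -11.4, -1.5]
width: 0.0303
```

```bash
python3 cab.py
```

```text
t 14.7 tip cabx mm 95.5 grip lat 5.3 underside 33.1 yaw 81.5 F along -11.47 lat -0.2 Fz -1.46 M [-2.205  0.297 -0.065] w 0.0303
```

The force climbs steadily at about 5 N/mm with no plateau, which is the pad; the estimated pad load is 7–9 N. I'll draw the bar back now.

Emit:
{"op": "drive_tool", "data": {"commands": [[0,-0.2,0,0,0],[0,-0.6,0,0,0],[0,-1.2,0,0,0],[0,-2,0,0,0],[0,-3,0,0,0]]}}

```text
time: 15.2
position: [0.4789, 0.12, 0.0849]
ee_rot: [0.074, 0.997, -0.0, 0.0]
wrist_force: [-0.5, -1.6, -5.3]
width: 0.03
```

```bash
python3 cab.py
```

```text
t 15.2 tip cabx mm 65.4 grip lat 5.2 underside 33.0 yaw 81.52 F along -1.63 lat 0.22 Fz -5.25 M [-0.977  0.152  0.001] w 0.03
```

Emit:
{"op": "drive_tool", "data": {"commands": [[0,-1,0,0,0],[0,-2,0,0,0],[0,-3,0,0,0],[0,-4,0,0,0],[0,-5,0,0,0]]}}

```text
time: 15.7
position: [0.4717, 0.0703, 0.0851]
ee_rot: [0.074, 0.997, 0.0, 0.0]
wrist_force: [-0.8, -1.8, -2.5]
width: 0.03
```

```bash
python3 cab.py
```

```text
t 15.7 tip cabx mm 15.2 grip lat 4.9 underside 33.2 yaw 81.48 F along -1.91 lat 0.53 Fz -2.51 M [-0.612  0.167  0.007] w 0.03
```

Emit:
{"op": "drive_tool", "data": {"commands": [[0,-1,0,0,0],[0,-2,0,0,0],[0,-3,0,0,0],[0,-4,0,0,0],[0,-5,0,0,0]]}}

```text
time: 16.2
position: [0.4642, 0.021, 0.085]
ee_rot: [0.074, 0.997, 0.0, 0.0]
wrist_force: [0.1, 0.4, -1.2]
width: 0.0298
```

```bash
python3 cab.py
```

```text
t 16.2 tip cabx mm -34.7 grip lat 5.0 underside 33.1 yaw 81.5 F along 0.4 lat -0.05 Fz -1.23 M [-0.056  0.03  -0.066] w 0.0298
```

```bash
python3 - <<'E'
from rig import optics
from h import *
d={n:optics.snapshot(n) for n in("scene","top")}
crop(d["scene"],200,110,400,250,4,"pics/g1.png")
crop(d["top"],130,150,290,270,5,"pics/g2.png")
E
```

```text
(no output)
```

View pics/g1.png

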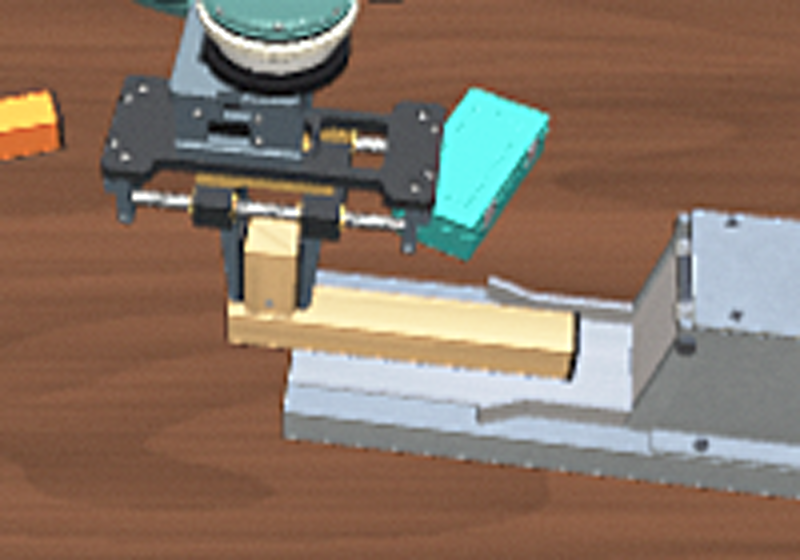

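View pics/g2.png

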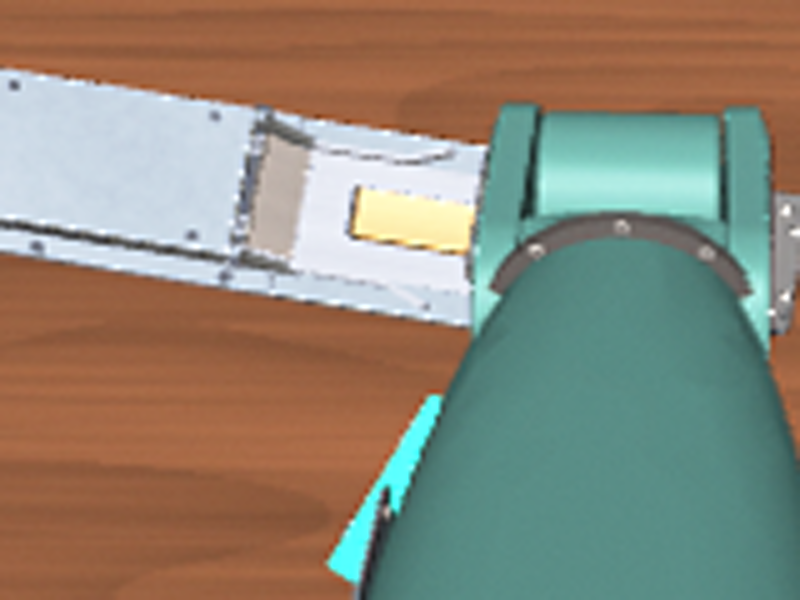

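The flap is shut again, lying just as it did at the start, at (655,320) in the scene crop, and the bar is clear. Next I'll pull the bar back past the tray's front and lay it down on the open bench there.

Emit:
{"op": "drive_tool", "data": {"commands": [[0,-3,0,0,0],[0,-6,0,0,0],[0,-9,0,0,0],[0,-12,0,0,0],[0,-15,0,0,0]]}}

```text
time: 16.8
position: [0.442, -0.1277, 0.085]
ee_rot: [0.074, 0.997, -0.0, 0.0]
wrist_force: [0.5, -0.3, -1.0]
width: 0.0298
```

Emit:
{"op": "drive_tool", "data": {"commands": [[0,-2,0,0,0],[0,-4,0,0,0],[0,-5.5,0,0,0],[0,-6,0,0,0],[0,-6,0,0,0]]}}

```text
time: 17.3
position: [0.4333, -0.1861, 0.0849]
ee_rot: [0.075, 0.997, 0.0, 0.0]
wrist_force: [-1.2, -0.6, -1.2]
width: 0.0299
```

```bash
python3 cab.py; python3 - <<'E'
from rig import optics
from h import *
d={n:optics.snapshot(n) for n in("scene","top")}
crop(d["scene"],120,110,320,250,4,"pics/i1.png")
crop(d["top"],180,150,340,270,5,"pics/i2.png")
E
```

```text
t 17.3 tip cabx mm -244.1 grip lat 4.6 underside 33.0 yaw 81.45 F along -0.74 lat 1.1 Fz -1.17 M [-0.082  0.026 -0.022] w 0.0299
```

View pics/i1.png

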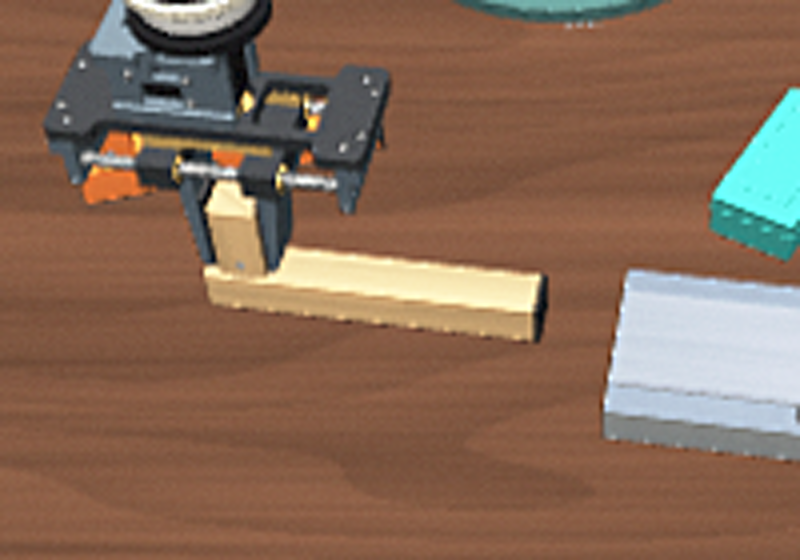

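The bar's tip (540,305) is clear of the tray (605,350) over open bench, so I'll lower it.

Emit:
{"op": "drive_tool", "data": {"commands": [[0,0,1,0,0],[0,0,2,0,0],[0,0,2.8,0,0],[0,0,3.1,0,0],[0,0,3.2,0,0]]}}

```text
time: 17.9
position: [0.4329, -0.1857, 0.0523]
ee_rot: [0.074, 0.997, 0.0, -0.001]
wrist_force: [-0.8, 0.5, -1.7]
width: 0.0295
```

```bash
python3 cab.py
```

```text
t 17.9 tip cabx mm -243.7 grip lat 5.0 underside 0.4 yaw 81.5 F along 0.39 lat 0.82 Fz -1.75 M [-0.093  0.011 -0.032] w 0.0295
```

Emit:
{"op": "drive_tool", "data": {"commands": [[0,0,0.05,0,0],[0,0,0.05,0,0.5],[0,0,0.05,0,1],[0,0,0.05,0,1],[0,0,0.05,0,1]]}}

```text
time: 18.4
position: [0.4333, -0.186, 0.0526]
ee_rot: [0.074, 0.997, -0.0, 0.0]
wrist_force: [0.7, -0.2, -0.2]
width: 0.0592
```

Emit:
{"op": "drive_tool", "data": {"commands": [[0,0,0,0,1],[0,0,0,0,1],[0,0,0,0,1],[0,0,0,0,1],[0,0,0,0,1]]}}

```text
time: 18.9
position: [0.4332, -0.186, 0.0524]
ee_rot: [0.074, 0.997, -0.0, -0.0]
wrist_force: [-0.6, 0.3, -0.1]
width: 0.0911
```

Emit:
{"op": "drive_tool", "data": {"commands": [[0,0,-1,0,1],[0,0,-3,0,1],[0,0,-6,0,1],[0,0,-10,0,1],[0,0,-14,0,1]]}}

```text
time: 19.4
position: [0.4328, -0.1858, 0.1944]
ee_rot: [0.074, 0.997, 0.0, -0.0]
wrist_force: [0.3, -0.6, 0.9]
width: 0.0914
```

Emit:
{"op": "drive_tool", "data": {"commands": [[0,-3,-2,0,1],[0,-6,-3,0,1],[0,-10,-4,0,1],[0,-14,-4,0,1],[0,-18,-4,0,1]]}}

```text
time: 19.9
position: [0.4062, -0.3656, 0.2338]
ee_rot: [0.074, 0.997, -0.0, 0.001]
wrist_force: [0.3, 1.3, 0.5]
width: 0.0911
```

```bash
python3 cab.py; python3 - <<'E'
from rig import optics
from h import *
for n in("scene","top"):
    s=optics.snapshot(n); cv2.imwrite(f"pics/{n}9.png",cv2.resize(s["frame"][:,:,::-1],None,fx=1.5,fy=1.5,interpolation=cv2.INTER_CUBIC))
    if n=="scene": crop(s,120,110,360,250,3,"pics/j1.png")
    else: crop(s,130,150,330,270,4,"pics/j2.png")
E
```

```text
t 19.9 tip cabx mm -425.6 grip lat 4.5 underside 181.9 yaw 81.5 F along 1.37 lat -0.07 Fz 0.5 M [ 0.025 -0.06  -0.043] w 0.0911
```

View pics/scene9.png

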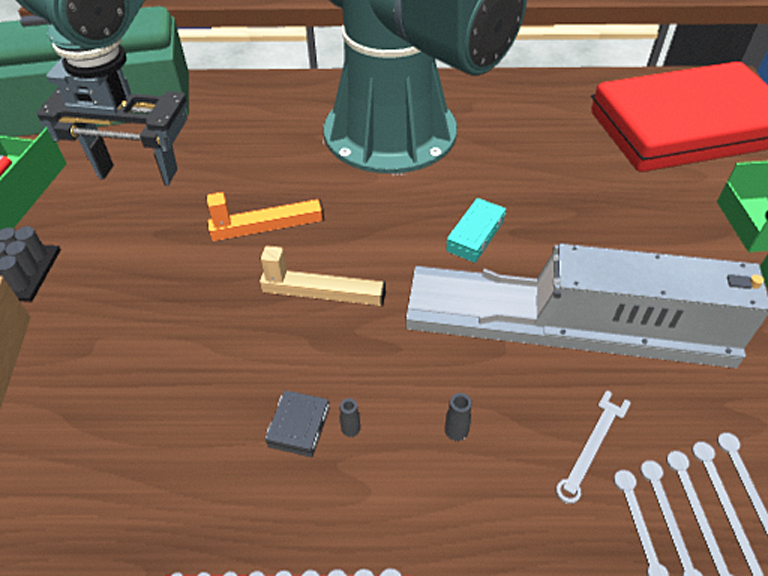

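View pics/top9.png

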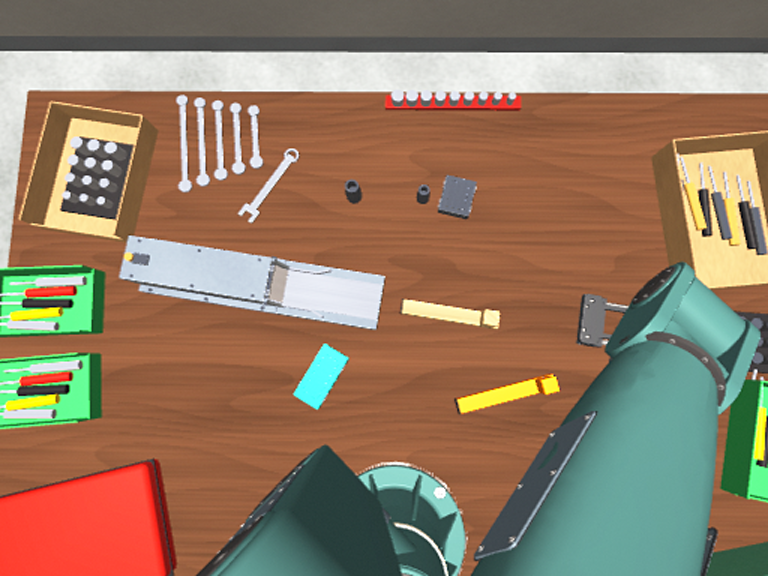

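View pics/j1.png

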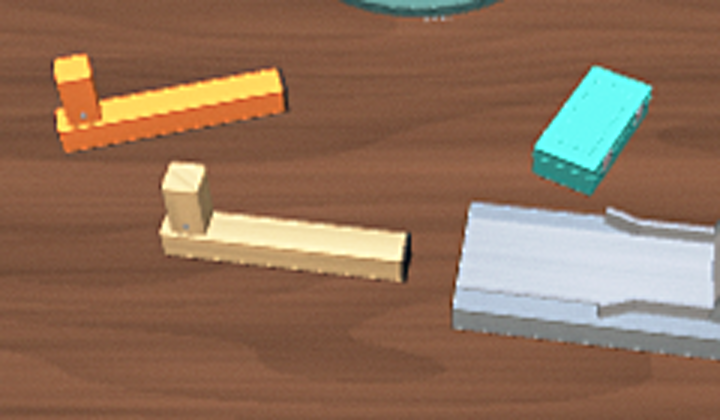

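The bar lies flat at (320,290), the flap is shut at (277,282) in the top view, and the bystanders are where they were. As a last check I'll compare the flap and bystander regions with the first pictures.

```bash
python3 - <<'E'
from rig import optics
from h import *
d0=pickle.load(open("s0.pkl","rb")); d={n:optics.snapshot(n) for n in("scene","top")}
for n,b in(("top",(176,170,192,206)),("scene",(356,162,376,212)),("scene",(170,250,420,340)),("top",(155,95,325,150))):
    a=[cv2.cvtColor(x[n]["frame"],cv2.COLOR_RGB2GRAY)[b[1]:b[3],b[0]:b[2]].astype(np.float32) for x in(d0,d)]
    print(n,b,"meandiff",np.abs(a[0]-a[1]).mean().round(2),"shift",cv2.phaseCorrelate(*a)[0])
E
```

```text
top (176, 170, 192, 206) meandiff 0.7 shift (-0.025976614578643975, 0.0024905112691584463)
scene (356, 162, 376, 212) meandiff 2.14 shift (0.04368366599125828, -0.07273727541083375)
scene (170, 250, 420, 340) meandiff 2.03 shift (-0.0032433444601167594, 0.029599333774164904)
top (155, 95, 325, 150) meandiff 0.81 shift (-0.00824234354321618, 0.01419110372718535)
```

```bash
python3 -c "
from rig import bot
print(bot.sign_off())"
```

```text
the job is handed in; nothing more can be done
None
```

The job is handed in at about 20 s of the 72 s allowed; the system gives no verdict, so I can't confirm a pass.

**What I did:** I took the wooden bar by its upright grip and pushed the set box through the flap. At about 79 mm inside the sill the flap dropped onto the bar. I then felt forward in steps of 2 mm or less. The force began to rise at about 94–95 mm and climbed steadily with no levelling off, which matches the buffer pad. I stopped at about 11.5 N of total push, which I put at roughly 8 N on the pad once sliding friction is taken off. Then I drew the bar out, laid it flat on the bench in front of the tray and moved the hand clear.

**Last checks:**
- **Flap:** it looks the same as in the first pictures, shifted by less than 0.1 px, so I take it as shut.
- **Other tools:** the regions around the bit box, sockets and spanner also shifted by less than 0.1 px, so none of them moved.
- **Bar:** it lies level on the bench, and nothing is touching the robot.

**Not confirmed:**
- **Box on the pad:** the box can't be seen behind the shut flap. That it still presses on the pad rests only on the force record while pushing.
- **Lost contact after the drop:** the push force fell to about zero between the flap drop and the pad. The jolt probably nudged the box slightly ahead of the bar.

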